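# Open the wide roll-top bit cabinet

## Robot

A 6-joint arm with a two-finger parallel gripper is mounted at the origin on the work surface. World frame = base frame: x ahead of the robot, y to its left, z up, the work surface at z = 0. Lengths are in mm, angles in rad, forces in N, time in s.
With the tool pointing down it reaches from about 350 to 850 mm from the base axis. Payload 8.1 kg.
Tool frame: the origin (TCP) lies midway between the tips of the shut fingers; the grasp point (between the pads) lies 19 mm behind it; z points along the fingers, y is the direction in which the jaws open and shut (so a half turn about z gives the same grasp; the last joint's range is limited). The gripper opens to 85 mm and grips with 20 to 120 N. Pads are 22 mm wide; open, the fingers measure 114 mm over their backs; the gripper's body (76 mm by 85 mm) begins 54 mm behind the grasp point. The pads swing forward as they close: fully open they stand 13 mm farther back than shut.
Start: joints at [-1.274, 0.13, 1.488, -0, 1.523, -0.085], TCP at [223.575, -556.794, 231.292] pointing down, gripper open.
Joint ranges: [-2.96, 2.96], [-0.89, 2.26], [0.02, 2.5], [-1.34, 4.48], [0, 2.73], [-2.66, 2.66]. Speed limits (rad/s): [2.39, 2.39, 2.79, 3.14, 3.14, 3.14].

## Interface

Orientations are given as [roll, pitch, yaw] about the fixed x, y, z axes, in that order (R = Rz(yaw) Ry(pitch) Rx(roll)).
In Python, from rig import robot, inverse_kinematics, eyes, sensors gives the robot as it stands. Calls block until the motion is done:
- robot.move_pose(position, orientation): joint-space move of the TCP to a pose.
- robot.move_l(position, vel=150, frame=None, max_force=None): straight line of the TCP; frame=None keeps the orientation; vel is the mean speed in mm/s. With max_force (N) it stops when the force on the tool has changed by that much, and returns True; else False.
- robot.movej(angles): joint-space move.
- robot.set_gripper(opening, grasp_force=None): finger opening in mm; grasp_force is the grip in N (None keeps the last); returns when the fingers have stopped.
- robot.sleep(seconds).
- inverse_kinematics(position, orientation): joint angles nearest the present ones, or None.
- eyes.get_image(name): name is "scene" or "top" or "wrist"; returns a dict with "frame" (400x640x3 uint8, blue, green, red), "mtx" (3x3 intrinsics, pixels), "rvec" (rotation vector, rad) and "tvec" (3), from world to camera coordinates, as OpenCV has them; the wrist camera has in their place "tool_from_camera" (4x4, takes a point from camera to tool coordinates, whose origin is the TCP and whose axes are the flange's). Camera axes: x right, y down, z forward; pixel columns grow to the right and rows downward; lengths in mm; the calibration is good to about 2 mm. The wrist camera is an equidistant fisheye: a pixel r from the principal point sees the ray r / f radians off the axis. A picture is of the moment at which its call begins: read the wrist's pose just before it. There is no depth.
A pose or a line that the arm cannot do raises robot.Unreachable and nothing moves.
- robot.close_job(): hands the job in, once; it reports no verdict.
Readings, each from a call of its own:
- sensors.current_clock(): time.
- sensors.current_joints(): joint angles.
- sensors.current_qvel(): joint speeds.
- sensors.current_joint_torque(): joint torques, N m.
- sensors.current_ee_pos(): TCP position.
- sensors.current_ee_rot(): TCP orientation.
- sensors.current_ft_force(): force on the tool from outside, world axes, zero at the start.
- sensors.current_wrist_torque(): the same for the moment, N m.
- sensors.current_grip_width(): finger opening in mm.
Only numpy, scipy, OpenCV 4.12 (cv2) and the standard library are available. Lean on these libraries where they do the work, as an engineer would, in place of code of your own. Each camera call takes 0.05 s, during which the arm holds its last target. There are 200 camera calls.

## Task

Two roll-top cabinets for drill bits stand on the workshop bench, a wide one and a narrow one. Raise the slatted shutter of the wide cabinet up and over along its curved tracks, until it is fully open and stays open by itself, then let go. Leave the narrow cabinet shut.

Things in the scene. Friction and masses are not known exactly. Their poses are not given: they have to be found in the camera images.
- wide_shutter (a joint): Slatted shutter of the wide plywood roll-top cabinet (300 mm wide, 320 deep, 220 high, fixed to the bench): angle in rad travelled round its curved tracks, 0 shut, 1.4 stop at fully open. Takes about 5 N at the pull. Let go low down it runs shut by its own weight; raised past about 1.0 its weight carries it on to the open stop, where it stays.
- wide_pull (a point): Grip centre of the wide cabinet's pull: dark steel block standing out from the second slat from below, at mid-width. Head 26 mm wide along the slat (flat sides), 24 mm across, 34 mm long outward, on an 18 mm wide stem; the point is 34 mm out from the slats. Shut: points to the front, 16 degrees above level, point 111 mm above the bench; open: upright on top, 243 mm. 100 mm free on both sides.
- wide_axis (a point): Centre of the circle that the wide cabinet's shutter follows, mid-width, 60 mm above the bench. Its y axis is the circle's level axis, along the slats; -x points out of the cabinet's front, z up. Slat faces lie 150 mm from the axis, the pull's grip centre 184 mm, the cheeks' rims 160 mm. Opening carries the pull from -x up over the top (+z) and a little towards +x.
- narrow_shutter (a joint): Shutter of the narrow cabinet, alike in kind, height and depth but only 190 mm wide, standing beside the wide one, on either side of it. 0 is shut. To be left shut.

How it is judged:
By the outcome, as a careful person would: the job done as asked, in the order asked, and still so for the second after the job is handed in, with the robot touching nothing.
It also fails if it takes over 40 s, if anything falls off the work surface, if the arm or the gripper's body presses on something with over 40 N, if the wrist force passes 120 N, or if a joint passes its speed limit or range.

## Working session

There is one attempt and no reset: what is moved stays moved. The work goes in short steps, each a Python script; the robot and the scene stay as the last script left them, time stands still between calls to the robot, and variables do not carry over. Pictures are saved under pics/ and viewed, on a budget of 10 in all, crops included, one or two more only if the job needs it, and the job is handed in when it is done.

```bash
mkdir -p pics; ls; python3 - <<'E'
from rig import robot, eyes, sensors
import cv2,numpy as np,pickle
d={}
for n in("scene","top"):
    d[n]=eyes.get_image(n); cv2.imwrite(f"pics/{n}0.png",d[n]["frame"])
    r=cv2.Rodrigues(d[n]["rvec"])[0]; print(n,-r.T@np.ravel(d[n]["tvec"]),d[n]["mtx"].tolist())
pickle.dump(d,open("d0.pkl","wb")); print(sensors.current_clock(),sensors.current_ee_rot())
E
```

```text
pics
scene [529.38451718 209.23602462 769.58746982] [[415.61746873155926, 0.0, 319.6243565961068], [0.0, 415.61746873155926, 200.76146265231017], [0.0, 0.0, 1.0]]
top [ 384.60265406  -31.05492064 1078.24266048] [[455.24725036879073, 0.0, 326.32959879087963], [0.0, 455.24725036879073, 193.95990898679895], [0.0, 0.0, 1.0]]
0.1 [-3.13996725e+00 -1.56698592e-04  3.81797548e-01]
```

View pics/scene0.png

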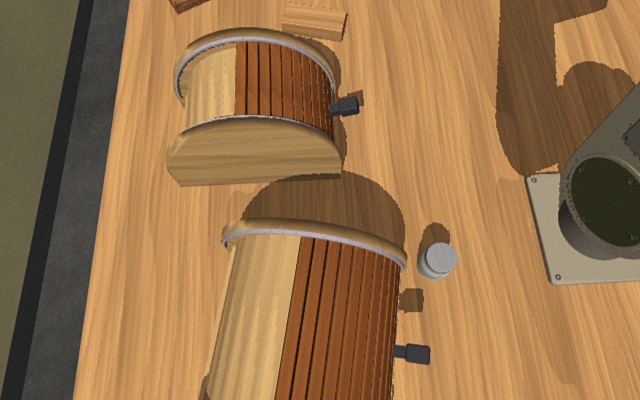

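View pics/top0.png

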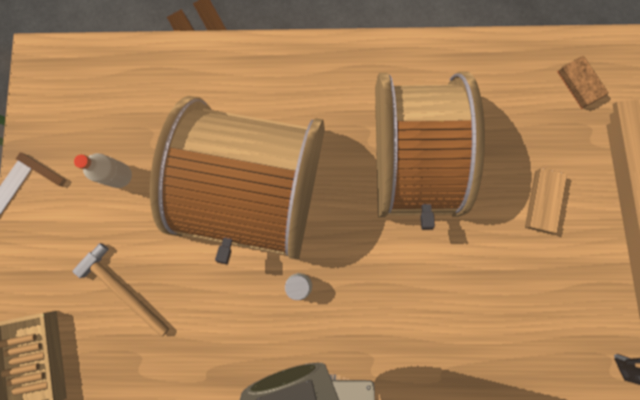

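The scene view shows the wide cabinet's pull at about (417,354). The top view shows the wide cabinet on the left with its pull at about (224,251), a can near its front at (297,287), and the narrow cabinet on the right. I'll look closer for precise pixels.

```bash
python3 - <<'E'
import cv2,pickle,numpy as np
d=pickle.load(open("d0.pkl","rb"))
a=cv2.resize(d["top"]["frame"][85:275,140:340],None,fx=3,fy=3,interpolation=cv2.INTER_CUBIC)
b=cv2.resize(d["scene"]["frame"][325:385,385:445],None,fx=3.3,fy=3.3,interpolation=cv2.INTER_CUBIC)
c=np.zeros((570,800,3),np.uint8); c[:,:600]=a; c[:198,600:798]=b
cv2.imwrite("pics/crop.png",c)
E
```

```text
(no output)
```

View pics/crop.png

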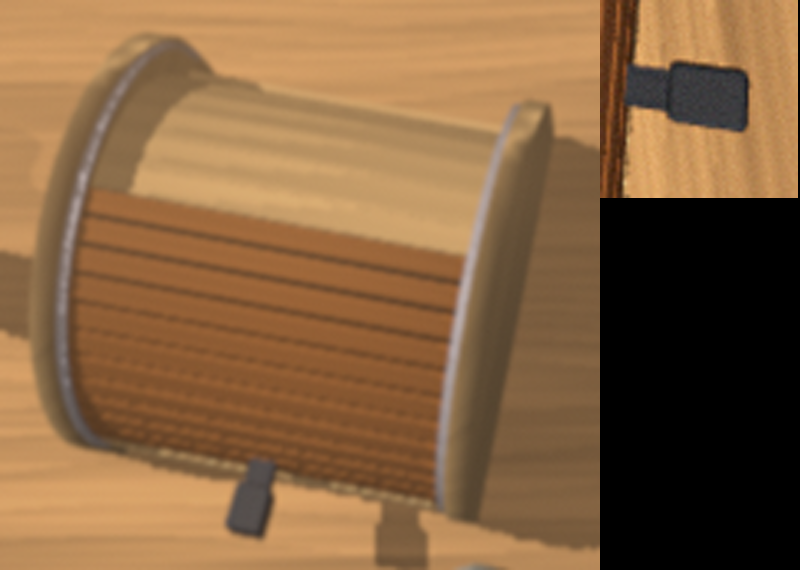

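```bash
cat > h.py <<'E'
import cv2,pickle,numpy as np
d=pickle.load(open("d0.pkl","rb"))
def ray(n,p):
    c=d[n];R=cv2.Rodrigues(c["rvec"])[0];o=-R.T@np.ravel(c["tvec"])
    v=R.T@np.linalg.inv(c["mtx"])@[*p,1];return o,v/np.linalg.norm(v)
def plane(n,p,z):
    o,v=ray(n,p);return o+v*(z-o[2])/v[2]
def proj(n,P):
    c=d[n];return cv2.projectPoints(np.float64(P).reshape(-1,3),c["rvec"],c["tvec"],c["mtx"],None)[0][:,0]
def crop(p):return (140+p[0]/3-.33,85+p[1]/3-.33)
E
python3 - <<'E'
from h import *
from scipy.optimize import minimize
o1,v1=ray("top",(223,254));o2,v2=ray("scene",(417.3,353.8))
s=np.linalg.lstsq(np.c_[v1,-v2],o2-o1,rcond=None)[0]
A=o1+s[0]*v1;B=o2+s[1]*v2;print("tri",A,B)
print("top@111",plane("top",(223,254),111),"scene@111",plane("scene",(417.3,353.8),111))
for a,b,z in(((92,188),(467,258),205),((83,216),(463,283),200),((80,242),(455,310),195),((72,300),(450,365),180)):
    P=plane("top",crop(a),z);Q=plane("top",crop(b),z);e=(P-Q)
    print("yaw",np.degrees(np.arctan2(-e[0],e[1])),np.linalg.norm(e),P,Q)
# box silhouette fit of head: corners in both images
tp=[crop(p) for p in((238,480),(273,486),(264,537),(227,527))]
sc=[(385+x/3.3-.33,325+y/3.3-.33) for x,y in((70,62),(147,70),(147,131),(67,108))]
def box(q):
    x,y,yaw=q;t=np.radians(16);pts=[]
    for r in(167,201):
        for w in(-13,13):
            for h in(-12,12):
                X=-(r*np.cos(t))+h*np.sin(t);Z=60+r*np.sin(t)+h*np.cos(t)
                pts.append((x+X*np.cos(yaw)-w*np.sin(yaw),y+X*np.sin(yaw)+w*np.cos(yaw),Z))
    return np.array(pts)
def cost(q):
    B=box(q);c=0
    for n,m in(("top",tp),("scene",sc)):
        H=cv2.convexHull(proj(n,B).astype(np.float32))
        c+=sum(cv2.pointPolygonTest(H,tuple(map(float,p)),True)**2 for p in m)
        K=cv2.convexHull(np.float32(m))
        c+=sum(min(0,cv2.pointPolygonTest(K,tuple(map(float,p[0])),True))**2 for p in H)
    return c
P=(A+B)/2
for y0 in(-.3,-.18,-.1,.1,.2):
    q0=[P[0]+177*np.cos(y0),P[1]+177*np.sin(y0),y0]
    r=minimize(cost,q0,method="Nelder-Mead",options=dict(xatol=.01,fatol=.01,maxiter=3000,initial_simplex=[q0,[q0[0]+5,q0[1],y0],[q0[0],q0[1]+5,y0],[q0[0],q0[1],y0+.05]]));q=r.x
    print(q,np.degrees(q[2]),r.fun,"grip",q[0]-177*np.cos(q[2]),q[1]-177*np.sin(q[2]))
E
```

```text
tri [391.25990328 211.26214457 117.53578088] [388.67502171 213.60907727 118.10983073]
top@111 [391.30519319 212.91065077 111.        ] scene@111 [387.13940385 213.6568021  111.        ]
yaw -11.125824008018444 253.44969308848457 [600.640638   300.27577854 205.        ] [551.73391332  51.58947171 205.        ]
yaw -10.49334527247487 257.07342480840595 [582.91624434 307.34458745 200.        ] [536.0976923   54.57044137 200.        ]
yaw -10.714041956213961 254.73371783115937 [566.402489   310.47873707 195.        ] [519.04559897  60.18572485 195.        ]
yaw -10.077831376853092 259.1159124120644 [529.8075114  319.88317446 180.        ] [484.46590787  64.76517224 180.        ]
[ 5.60353675e+02  1.73123188e+02 -2.21618261e-01] -12.697791023577972 51.6365608062147 grip 387.68256082551954 212.02930904615945
[ 5.60344013e+02  1.73076896e+02 -2.21884510e-01] -12.713045950390294 51.63658153552381 grip 387.6832634880742 212.02898925436295
[ 5.63948334e+02  1.92066880e+02 -1.17495873e-01] -6.732017611221075 53.16477209428783 grip 388.1686964787516 212.8158312607017
[ 5.63934099e+02  1.92062820e+02 -1.17625611e-01] -6.739451051095693 53.16178056553589 grip 388.1571544201581 212.8345764316207
[ 5.63897452e+02  1.92065707e+02 -1.17698544e-01] -6.743629811829651 53.16712559354174 grip 388.1220234066048 212.8502834104074
```

```bash
cat >> h.py <<'E'
from scipy.spatial.transform import Rotation as Ro
YAW=np.radians(-10.8);GR=np.array([388.5,212.5])
def pose(th,delta,flip=1,back=0,yaw=None,grip=None,dr=0):
    "th,delta deg; th=16 shut; back = mm backed off along tool z"
    yaw=YAW if yaw is None else yaw;g=GR if grip is None else grip
    X=np.array([np.cos(yaw),np.sin(yaw),0]);Y=np.array([-X[1],X[0],0]);Z=np.array([0,0,1.])
    ax=np.array([*g,60])+X*184*np.cos(np.radians(16))+0
    ax[2]=60
    t=np.radians(th);P=ax+(184+dr)*(-np.cos(t)*X+np.sin(t)*Z)
    f=np.radians(th+delta);tz=np.cos(f)*X-np.sin(f)*Z;ty=flip*Y
    R=np.c_[np.cross(ty,tz),ty,tz]
    return P+tz*(19-back),Ro.from_matrix(R).as_euler("xyz")
E
python3 - <<'E'
from h import *
from rig import robot,inverse_kinematics as ik,sensors
print("can",plane("top",(297,287),60))
for fl in(1,-1):
  for de in range(0,80,10):
    q=[ik(*pose(t,de,fl)) for t in range(16,97,8)]+[ik(*pose(16,de,fl,90)),ik(*pose(96,de,fl,90))]
    s="".join("." if a is None else "o" for a in q)
    jump=max((np.abs(np.subtract(a,b)).max() for a,b in zip(q[:10],q[1:11]) if a is not None and b is not None),default=0)
    print(fl,de,s,round(jump,2),*[np.round(q[i],2) if q[i] is not None else None for i in(0,10)])
E
```

```text
can [319.21455034  59.89121117  60.        ]
1 0 ...oooooooo.o 0.29 None [ 0.19  0.24  1.38  0.04  1.62 -1.2 ]
1 10 ..ooooooooo.o 0.29 None [ 0.16  0.39  1.22  0.1   1.79 -1.22]
1 20 ..ooooooooo.o 0.24 None [ 0.13  0.55  1.06  0.15  1.97 -1.22]
1 30 .oooooooooo.o 0.25 None [ 0.11  0.71  0.89  0.21  2.14 -1.21]
1 40 ooooooooooooo 0.25 [ 0.74 -0.54  2.44 -0.58  0.94 -0.37] [ 0.09  0.87  0.72  0.28  2.31 -1.18]
1 50 oooooooooooo. 0.27 [ 0.61 -0.48  2.34 -0.35  1.01 -0.62] [ 0.08  1.04  0.55  0.37  2.48 -1.12]
1 60 oooooooooooo. 0.3 [ 0.51 -0.37  2.23 -0.17  1.1  -0.81] [ 0.07  1.21  0.37  0.52  2.64 -1.  ]
1 70 oooooooooo.o. 0.24 [ 0.42 -0.25  2.11 -0.04  1.22 -0.95] None
-1 0 .....oooooo.o 0.19 None [0.19 0.24 1.38 0.04 1.62 1.95]
-1 10 ....ooooooo.o 0.2 None [0.16 0.39 1.22 0.1  1.79 1.92]
-1 20 ...oooooooo.o 0.21 None [0.13 0.55 1.06 0.15 1.97 1.92]
-1 30 ..ooooooooo.o 0.22 None [0.11 0.71 0.89 0.21 2.14 1.93]
-1 40 .oooooooooo.o 0.24 None [0.09 0.87 0.72 0.28 2.31 1.96]
-1 50 oooooooooooo. 0.27 [ 0.61 -0.48  2.34 -0.35  1.01  2.52] [0.08 1.04 0.55 0.37 2.48 2.02]
-1 60 oooooooooooo. 0.3 [ 0.51 -0.37  2.23 -0.17  1.1   2.33] [0.07 1.21 0.37 0.52 2.64 2.14]
-1 70 oooooooooo.o. 0.24 [ 0.42 -0.25  2.11 -0.04  1.22  2.19] None
```

```bash
python3 - <<'E'
from h import *
from rig import robot,eyes,sensors
p,o=pose(16,45,1,90)
for dz in (200,150,100,60):
    try: robot.move_pose(p+[0,0,dz],o);print("via",dz);break
    except robot.Unreachable: pass
robot.move_pose(p,o)
print(p,sensors.current_ee_pos(),sensors.current_clock(),sensors.current_joints())
T=np.r_[sensors.current_ee_pos(),sensors.current_ee_rot()]
w=eyes.get_image("wrist");s=eyes.get_image("scene")
pickle.dump((w,T,s),open("w1.pkl","wb"))
cv2.imwrite("pics/w1.png",w["frame"]);print(w["mtx"],w["tool_from_camera"])
# predicted pixel of grip centre & head corners
M=Ro.from_euler("xyz",T[3:]).as_matrix();C=np.linalg.inv(w["tool_from_camera"])
P=pose(16,45,1,19)[0];c=C[:3,:3]@(M.T@(P-T[:3]))+C[:3,3]
th=np.arctan2(np.hypot(*c[:2]),c[2]);u=c[:2]/np.hypot(*c[:2])*th*w["mtx"][0,0]+w["mtx"][:2,2] if 1 else 0
print("pred",u)
E
```

```text
via 200
[354.68821606 218.94994274 172.81527268] [355.6161503  219.43179917 174.76090605] 3.7333 [ 0.78199496 -0.71002476  2.35873532 -0.44050178  1.22069643 -0.50369089]
[[309.70691629   0.         324.16472348]
 [  0.         309.70691629 200.09593025]
 [  0.           0.           1.        ]] [[ 8.62270178e-04 -9.61855737e-01 -2.73555841e-01  6.94594067e+01]
 [ 9.99999513e-01  9.60842435e-04 -2.26359818e-04  2.08790920e-01]
 [ 4.80569550e-04 -2.73555513e-01  9.61856097e-01 -1.42939329e+02]
 [ 0.00000000e+00  0.00000000e+00  0.00000000e+00  1.00000000e+00]]
pred [322.9161363  208.62463617]
```

View pics/w1.png

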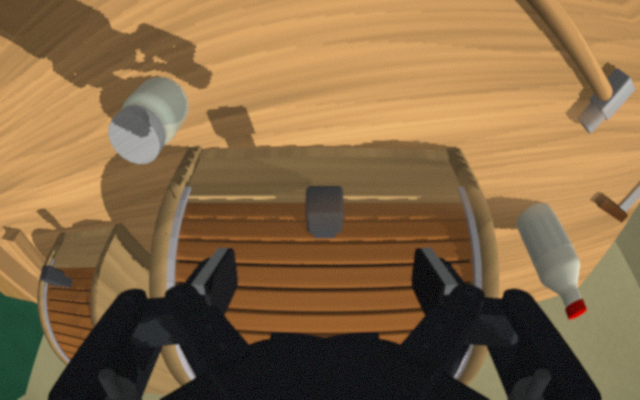

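The wrist view shows the pull head centred at (325,211), against a predicted (323,209). The slats lie level and both fingers straddle the pull, so I only shift by about 1 mm before going in to grasp.

```bash
sed -i 's/^YAW=.*/YAW=np.radians(-10.8);GR=np.array([388.5,212.5])+1.3*np.array([-np.sin(YAW),np.cos(YAW)])/' h.py
python3 - <<'E'
from h import *
from rig import robot,eyes,sensors
p,o=pose(16,45)
print("stop",robot.move_l(p,vel=60,frame=o,max_force=12))
robot.sleep(.2);print(p,sensors.current_ee_pos(),sensors.current_ft_force())
robot.set_gripper(0,35)
robot.sleep(.2);print(sensors.current_grip_width(),sensors.current_ft_force(),sensors.current_clock())
cv2.imwrite("pics/w2.png",eyes.get_image("wrist")["frame"])
E
```

```text
stop False
[397.79181958 212.05093241  94.09949903] [397.86883078 212.21146957  94.37613625] [ 0.2688041   0.56929932 -0.23853095]
25.80602597121467 [-5.30471231 -6.07067972  5.45732484] 6.45
```

View pics/w2.png

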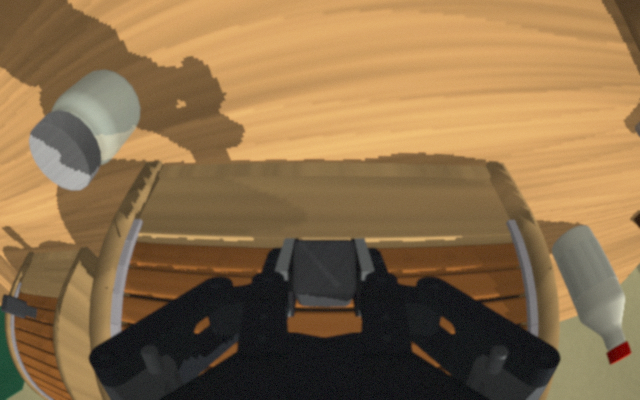

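The wrist view shows the head held squarely between the pads at about (325,270), and the opening is 25.8 mm, which matches the 26 mm head. Next is the arc, logging forces.

```bash
python3 - <<'E'
from h import *
from rig import robot,eyes,sensors
for t in list(range(22,95,6))+[95.5]:
    p,o=pose(t,45)
    hit=robot.move_l(p,vel=70,frame=o,max_force=50)
    f=sensors.current_ft_force();print(t,hit,np.round(f,1),round(sensors.current_grip_width(),1),round(sensors.current_clock(),1))
    if hit or np.linalg.norm(f)>60: print("STOP");break
s=eyes.get_image("scene");w=eyes.get_image("wrist")
c=np.zeros((500,800,3),np.uint8);c[:250,:400]=cv2.resize(s["frame"],(400,250));c[:250,400:]=cv2.resize(w["frame"],(400,250));c[250:,:400]=cv2.resize(eyes.get_image("top")["frame"],(400,250))
cv2.imwrite("pics/c3.png",c)
E
```

```text
22 False [-5.1 -0.4  1.1] 25.9 6.9
28 False [-7.3 -2.4  3.3] 25.2 7.3
34 False [-7.8 -3.3  5.3] 25.4 7.7
40 False [-7.8 -3.9  6.4] 25.8 8.1
46 False [-7.1 -5.   7.1] 25.3 8.5
52 False [-7.  -4.3  8.3] 25.7 8.9
58 False [-6.5 -5.9  9.3] 25.6 9.4
64 False [-5.7 -5.1  9.4] 25.7 9.8
70 False [-5.3 -6.7  8.8] 25.2 10.2
76 False [-2.8 -7.   9.9] 25.3 10.6
82 False [-1.7 -7.6 10.6] 25.9 11.0
88 False [-0.7 -7.4 11.1] 25.4 11.4
94 False [ 0.5 -8.3 10.5] 25.5 11.8
95.5 False [ 2.3 -8.4  9.4] 25.8 12.1
```

View pics/c3.png

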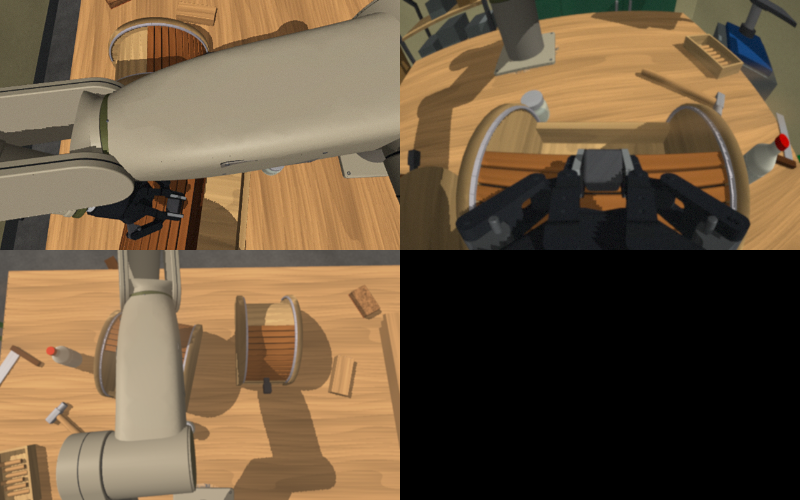

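The composite shows the shutter raised with the pull still gripped upright on top, and the narrow cabinet still shut. I'll release, back off and check.

```bash
python3 - <<'E'
from h import *
from rig import robot,eyes,sensors
robot.set_gripper(70);robot.sleep(.3)
print(sensors.current_grip_width(),sensors.current_ft_force())
p,o=pose(95.5,45)
for b in(85,75,60):
    try: robot.move_l(pose(95.5,45,1,b)[0],vel=80,max_force=15);break
    except robot.Unreachable: pass
P=sensors.current_ee_pos()
for up in(150,100,60):
    try: robot.move_l(np.array(P)+[0,0,up],vel=120);break
    except robot.Unreachable: pass
robot.sleep(.5)
print(b,up,sensors.current_ee_pos(),sensors.current_ft_force(),sensors.current_clock())
c=np.zeros((500,800,3),np.uint8)
for i,n in enumerate(("scene","wrist","top")):
    c[250*(i//2):250*(i//2)+250,400*(i%2):400*(i%2)+400]=cv2.resize(eyes.get_image(n)["frame"],(400,250))
cv2.imwrite("pics/c4.png",c)
E
```

```text
69.9988118530344 [-0.3316101  -0.17373695 -0.14863281]
60 60 [610.8423494  171.41366384 269.33479637] [-1.65063752e-04 -8.70452785e-01  5.69495851e-01] 14.4083
```

View pics/c4.png

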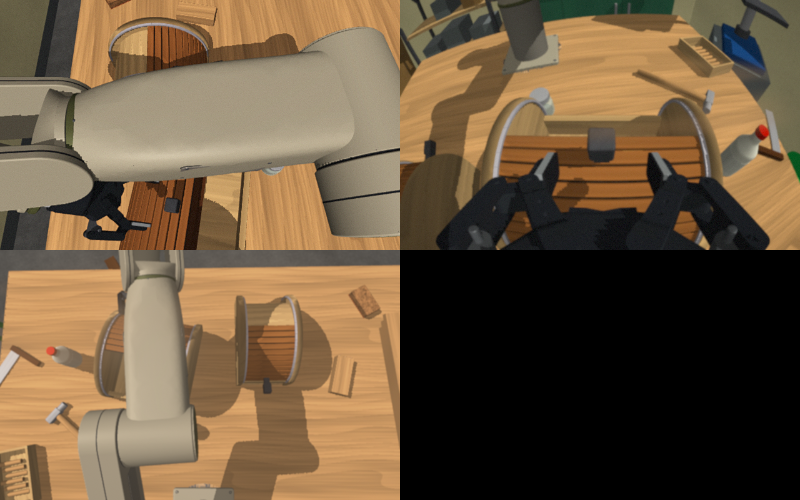

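The shutter stays up with the pull upright and the fingers clear of it (force about 0). The vertical raise was unreachable at this tilt, so I'll straighten the tool while rising and then measure the pull unobstructed.

```bash
python3 - <<'E'
from h import *
from rig import robot,eyes,sensors
o=pose(90,0)[1];P=np.array(sensors.current_ee_pos())
robot.move_pose(P+[20,0,110],o)
robot.move_pose([420,-150,380],o)
robot.sleep(.3);print(sensors.current_ee_pos(),sensors.current_ft_force(),sensors.current_clock())
s=eyes.get_image("scene")["frame"];t=eyes.get_image("top")["frame"]
X=np.array([np.cos(YAW),np.sin(YAW),0]);ax=np.array([*GR,60])+X*184*np.cos(np.radians(16))
for n,im in(("scene",s),("top",t)):
    for th in(85,96.2):
        a=np.radians(th);p=proj(n,ax+201*(-np.cos(a)*X+[0,0,np.sin(a)]))[0]
        print(n,th,p)
        if th>90: cv2.drawMarker(im,tuple(int(v) for v in np.round(p)),(0,255,0),cv2.MARKER_CROSS,7,1)
c=np.zeros((600,800,3),np.uint8);c[:300,:480]=cv2.resize(s,(480,300));c[300:,:480]=cv2.resize(t,(480,300))
c[:300,480:780]=cv2.resize(s[280:400,230:350],(300,300));c[300:,480:780]=cv2.resize(t[90:270,130:310],(300,300))
cv2.imwrite("pics/c5.png",c)
E
```

```text
[ 420.34559267 -149.62147339  379.90838752] [-0.74466755  0.20547202  0.01069972] 17.3667
scene 85 [306.82497717 333.42154011]
scene 96.2 [273.81994362 328.62756738]
top 85 [220.72834705 169.02372074]
top 96.2 [225.33729203 148.5794736 ]
```

View pics/c5.png

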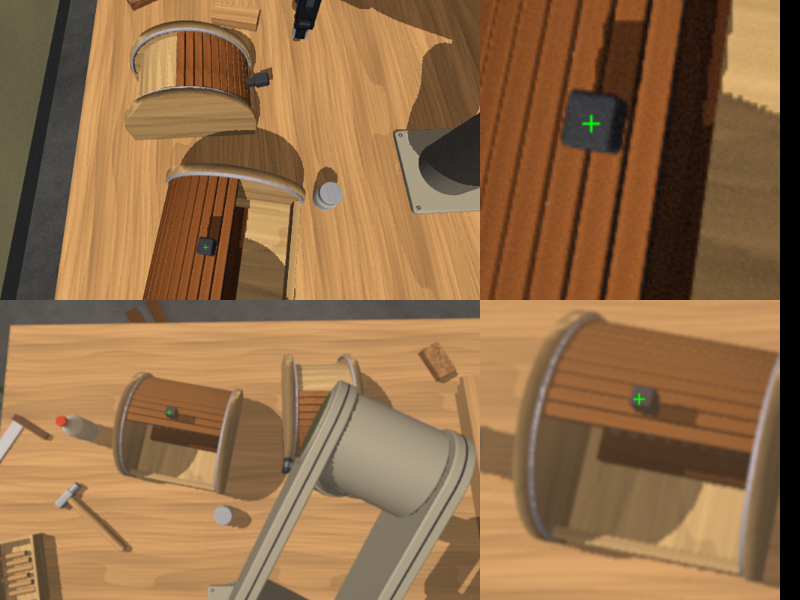

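The pull sits at the predicted fully open position in both views (scene (274,329), top (225,149)). The narrow cabinet is shut and the arm is clear, so I'm handing in.

```bash
python3 -c "
from rig import robot,sensors
robot.close_job();print(sensors.current_clock())"
```

```text
the job is handed in; nothing more can be done
the job is handed in; nothing more can be done
```

The wide cabinet's shutter is fully open and stays open by itself, and the narrow cabinet is still shut. I handed the job in at about 17.5 s of the 40 s allowed.

- **What I did:** I located the pull from the scene and top images and corrected its position by about 1 mm from the wrist camera. I gripped the head at 35 N (opening 25.8 mm against its 26 mm width), followed the arc to just short of the stop, then let go and moved the arm away.
- **Forces:** the wrist force read at each step of the arc stayed below about 14 N. After release it was about 0.
- **Last pictures:** about 5 s after release the pull sat at the predicted fully open position, 96° round from level, in both camera views. The narrow cabinet's pull was still at its shut position.
- **What did not go to plan:** the straight-up retreat was out of reach with the tool tilted, so I straightened the tool while rising instead. Before the grasp, the two camera views disagreed by about 4 mm on the pull's position, and the wrist view settled it.

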